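Shut the gasket box and fold its hasp over the staple

TASK

Put the gasket box away shut: first take the wooden spoon that lies across its open top and lay it down gently on the cork mat, and let go of it. Then push the lid fully shut, and only after that swing the steel hasp over so that it lies flat on the lid with the staple through its slot. Keep the red gasket in the box, and leave the pressure cooker, the glass lid and the steam weight where they are.

Things in the scene. Friction and masses are not known exactly. Their poses are not given: they have to be found in the camera images.
- box: Green open-topped box fixed to the counter, outside 200 (x) by 160 (y) by 90 mm high, walls and floor 6 mm. Origin: centre of its underside. The lid hinges on its +x rim, the hasp on its -x wall. In its frame the +x side lies roughly to the robot's left (+y of the world).
- lid (a joint): Angle of the wooden lid (200 x 160 x 8 mm): 0 = shut, flat on the box, its upper face 98 mm above the counter; 1.57 = upright; up to 2.0 = leaning outwards, away from the box. The hinge is stiff, the lid stays where it is left; about 3 N at the free edge moves it.
- lid_hinge (a point): Middle of the lid's hinge line, on the box's +x rim: (100, 0, 90) mm in the box frame. The line runs along the box's y.
- lid_edge (a point): Middle of the lid's free edge, on its outer (upper when shut) face, 200 mm from the hinge line.
- hasp (a joint): Angle of the steel hasp strap: 0 = lying flat on the shut lid, pointing to the box's +x with the staple through its slot; 1.57 = standing upright; up to 2.4 = leaning outwards, away from the box. Stiff, stays where it is left; about 1.5 N near its tip moves it. The strap is 100 mm long, 40 mm wide, 4 mm thick, and its slot (20 x 26 mm) is centred 45 mm from the pin.
- hasp_hinge (a point): Middle of the hasp's pin: (-108, 0, 102) mm in the box frame. The pin runs along the box's y.
- hasp_tip (a point): Middle of the free end of the hasp strap, 100 mm from the pin, at mid thickness.
- staple (a point): Top of the brass staple on the lid: a loop 23 mm wide along the box's y and 5 mm thick, 15 mm tall, 163 mm from the lid's hinge line. With the hasp down it rises 7 mm above the strap.
- spoon: Loose wooden spoon, 200 mm long, lying across the box's two side rims. Straight round handle 12 mm thick along its x; round bowl 48 mm wide, 10 mm high, at its +x end, centred 76 mm from the origin. Origin: on the underside, in the middle of its length (the handle's axis is 6 mm above it). z up.
- mat: Cork mat fixed on the counter, 240 (x) by 130 (y) by 8 mm thick. Origin: centre of its underside.
- gasket: Loose red gasket ring lying in the box, 132 mm across, 12 mm high. Origin: centre of its underside.
- cooker: Aluminium pressure cooker without lid, 220 mm across, 140 mm high, with two black side grips reaching 158 mm from its axis along its x. Stands to the left. Origin: centre of its underside. Leave alone.
- glass_lid: Glass lid with a black knob, 182 mm across, 48 mm high, lying beyond the box. Origin: centre of its underside. Leave alone.
- weight: Steel steam weight, 52 mm across, 66 mm high, standing beyond the box. Origin: centre of its underside. Leave alone.
Things that resemble listed ones, but are neither listed nor needed, are in the scene too. There is more than one size of the spoon; the one meant has the size given above. Several things have the shape of the gasket; the one meant has the colours described above.

How it is judged:
On the way, in this order (a step that is already met when the one before it is completed fails the run):
1. the spoon lies on the cork mat, let go, with the lid still open (x of spoon in the frame of mat between -0.09 and 0.09 m and y of spoon in the frame of mat between -0.065 and 0.065 m and height (world z) of spoon below 0.015 m and contact force between spoon and the fingers below 0.1 N and linear speed of spoon below 0.03 m/s and value of joint lid above 1 rad), for 0.2 s.
2. the lid is fully shut, the hasp still up (value of joint lid below 0.04 rad and value of joint hasp above 1 rad), for 0.2 s.
3. the hasp lies flat over the staple (value of joint hasp below 0.08 rad and value of joint lid below 0.04 rad), for 0.2 s.
At the end, for the whole second after the job is handed in: Lid shut (within 0.04 rad), hasp flat on it over the staple (within 0.08 rad); spoon at rest on the cork mat, its middle within 90 mm of the mat's centre along it and 65 mm across, underside under 15 mm above the counter; gasket still in the box (within 60 mm of its centre) (all of step 3 and x of spoon in the frame of mat between -0.09 and 0.09 m and y of spoon in the frame of mat between -0.065 and 0.065 m and height (world z) of spoon below 0.015 m and linear speed of spoon below 0.03 m/s and horizontal distance between gasket and box below 0.06 m and height (world z) of gasket below 0.04 m); the robot touches nothing.
It fails at once if the hasp is swung inwards (below 1.0 rad) before the lid is down (below 0.1 rad) (value of joint hasp below 1 rad and value of joint lid above 0.1 rad).
It fails at once if the spoon is dropped or thrown: it moves faster than 0.7 m/s within 50 mm of the counter (height (world z) of spoon below 0.05 m and linear speed of spoon above 0.7 m/s).
It fails at once if the pressure cooker, the glass lid or the steam weight is moved by more than 20 mm or tipped (distance of any of cooker, glass_lid, weight from where it was at the start of the episode above 0.02 m or angle between weight's own z axis and vertical above 0.5 rad).
It also fails if it takes over 69 s, if anything falls off the work surface, if the arm or the gripper's body presses on something with over 40 N, if the wrist force passes 120 N, or if a joint passes its speed limit or range.

ROBOT

A 6-joint arm with a two-finger parallel gripper is mounted at the origin on the work surface. World frame = base frame: x ahead of the robot, y to its left, z up, the work surface at z = 0. Lengths are in m, angles in rad, forces in N, time in s.
With the tool pointing down it reaches from about 0.275 to 0.725 m from the base axis. Payload 15.9 kg.
Tool frame: the origin (TCP) lies at the very end of the fingers, on their centre line; the grasp point (between the pads) lies 19 mm behind it; x points along the fingers, y is the direction in which the jaws open and shut, and the axes are right-handed (so a half turn about x gives the same grasp; the last joint's range is limited). The gripper opens to 85 mm and grips with 20 to 120 N. Pads are 22 mm wide; open, the fingers measure 114 mm over their backs; the gripper's body (76 mm by 85 mm) begins 54 mm behind the grasp point. The pads swing forward as they close: fully open they stand 13 mm farther back than shut.
Start: joints at [1.135, 0.213, -0.034, 1.323, 0, 1.571], TCP at [0.211, 0.453, 0.196] pointing down, gripper open.
Joint ranges: [-2.98, 2.98], [-0.74, 1.72], [-1.14, 1.35], [-2.1, 2.04], [-1.57, 1.44], [-3.14, 3.14]. Speed limits (rad/s): [1.89, 1.89, 2.39, 2.57, 3.14, 3.14].

INTERFACE

Orientations are given as a unit quaternion [w, x, y, z].
In Python, from cell import manip gives the robot as it stands.
- The arm moves only by the shell command python3 -m crank 'ROWS'. ROWS is JSON, a list that holds one entry, the list of rows, each a list of 7 numbers: the turn, a rotation vector about the tool's x, y, z in rad, then the shift along the tool's x, y, z in m, then the opening, from 0 (shut) to 1 (fully open). A call has 1 to 12 rows; each row shifts and turns the commanded pose from where the row before left it, along the tool's axes as they then stand; what a row does not reach is not made up. A row lasts 1/10 s, in which the tool goes at most 50 mm and 8.59 degrees, less where a joint would pass 70% of its speed; a pose out of reach is approached as far as the arm can. A call is refused whole if a number of a shift passes 0.05 or a number of a turn 0.15, either way. A call with a gripper value outside its range is refused whole. The fingers move at their own pace and stop on an object; the grip force is fixed at half the most. Time passes only in rows, so rows that do not move let the fingers close. It gives the time, the measured TCP pose, the force and the opening at its end, in the units of the state.
- manip.get_obs(): the state, without advancing time (a new reading comes with each control period).
- manip.capture(name): name is "scene" or "top" or "wrist"; returns a dict with "pixels" (420x560x3 uint8, red, green, blue), "z_map" (420x560 float32, m along the optical axis (not along the pixel's ray), 0 where there is no reading), "fx", "fy", "cx", "cy" (pixels), "R" (3x3) and "t" (3): a world point X has camera coordinates R X + t. Camera axes: x right, y down, z forward; pixel columns grow to the right and rows downward; lengths in m; the calibration is good to about 2 mm. A picture is of the moment at which its call begins.
- manip.job_done(): hands the job in, once; it reports no verdict.
Trained networks look in a picture, given as the dict that the camera call returned (one of the last four; its "shot" number tells which), for a name from the list of things; names that differ only in an ending like _2 or _b are one class to them, and where a whole thing is asked for, a point or a joint stands for the part that bears it (a point fixed in the world has none). Each returns a list of dicts, best first, with "confidence" (0 to 1); they miss things now and then, are a little off and sometimes report something else, mostly with a low value. They report only what shows in the picture. A call takes as long as a camera call. They do not tell look-alikes from the thing itself.
- manip.spot_in(picture, label): "point" ([column, row] in pixels, amid what is visible of it).
- manip.place_of(picture, label): "point" ([column, row] in pixels: a listed point, or the origin of a listed thing).
The state is a dict: "time": time; "qpos": joint angles; "joint_velocities": joint speeds; "effort": joint torques, N m; "tool_pos": TCP position; "ee_rot": TCP orientation; "wrist_force": force on the tool from outside, world axes, zero at the start; "torque": the same for the moment, N m; "finger_gap": finger opening in m.
Only numpy, scipy, OpenCV 4.12 (cv2) and the standard library are available. Lean on these libraries where they do the work, as an engineer would, in place of code of your own. Each camera call takes 0.05 s, during which the arm holds its last target.

## Working session

There is one attempt and no reset: what is moved stays moved. The work goes in short steps, Python scripts to look and compute and a shell command to move; the robot and the scene stay as the last step left them, time stands still between calls to the robot, and variables do not carry over. Pictures are saved under pics/ and viewed, and the job is handed in when it is done.

```bash
ls; mkdir -p pics
cat > h.py <<'E'
import numpy as np, cv2, json
from cell import manip
from scipy.spatial.transform import Rotation as Rn
def save(p,n): cv2.imwrite('pics/'+n,cv2.cvtColor(p['pixels'],cv2.COLOR_RGB2BGR))
def world(p,u,v,z=None,r=1):
    if z is None:
        w=p['z_map'][max(0,int(v)-r):int(v)+r+1,max(0,int(u)-r):int(u)+r+1]; w=w[w>0]; z=np.median(w) if len(w) else np.nan
    c=np.array([(u-p['cx'])/p['fx']*z,(v-p['cy'])/p['fy']*z,z]); return np.array(p['R']).T@(c-np.array(p['t']))
def onplane(p,u,v,h):
    R=np.array(p['R']);t=np.array(p['t']); d=R.T@np.array([(u-p['cx'])/p['fx'],(v-p['cy'])/p['fy'],1]); o=-R.T@t
    return o+d*(h-o[2])/d[2]
def proj(p,X):
    c=np.array(p['R'])@np.array(X)+np.array(p['t']); return c[0]/c[2]*p['fx']+p['cx'],c[1]/c[2]*p['fy']+p['cy']
E
python3 - <<'E'
from h import *
np.set_printoptions(precision=3,suppress=True)
print(manip.get_obs())
for n in ['scene','top','wrist']:
    p=manip.capture(n); save(p,n+'0.png'); np.savez('/tmp/'+n+'0.npz',**p)
    print(n, 'cam at',-np.array(p['R']).T@p['t'])
    for l in ['box','lid','lid_hinge','lid_edge','hasp','hasp_hinge','hasp_tip','staple','spoon','mat','gasket','cooker','glass_lid','weight']:
        for k,d in enumerate(manip.place_of(p,l)[:3] if l not in('lid','hasp') else manip.spot_in(p,l)[:2]):
            print(l,np.round(d['point'],0),round(d['confidence'],2),world(p,*d['point']))
E
```

```text
pics
{'time': 0.0, 'qpos': array([ 1.135,  0.213, -0.035,  1.323, -0.   ,  1.571]), 'joint_velocities': array([-0.001,  0.002, -0.001,  0.   ,  0.   ,  0.001]), 'effort': array([  0.002, -68.617,  48.712,   0.018,  -0.   ,  -0.   ]), 'tool_pos': array([0.211, 0.453, 0.196]), 'ee_rot': array([ 0.69 ,  0.152,  0.69 , -0.153]), 'wrist_force': array([ 0.591, -0.011,  0.598]), 'torque': array([ 0.022, -0.033, -0.029]), 'finger_gap': 0.0854063283027909}
scene cam at [1.108 0.311 1.042]
box [224. 193.] 0.6 [ 0.559 -0.051  0.006]
lid [275. 160.] 0.74 [0.563 0.1   0.249]
lid_hinge [261. 181.] 0.96 [0.53  0.052 0.091]
lid_edge [284. 134.] 0.82 [0.509 0.1   0.282]
hasp [173. 154.] 0.55 [ 0.588 -0.165  0.159]
hasp_hinge [185. 165.] 0.95 [ 0.574 -0.147  0.106]
hasp_tip [167. 138.] 0.55 [ 0.454 -0.291  0.008]
staple [284. 144.] 0.76 [0.508 0.101 0.245]
spoon [336. 167.] 0.93 [0.348 0.206 0.011]
spoon [222. 169.] 0.86 [ 0.544 -0.056  0.1  ]
mat [133. 163.] 0.73 [ 0.572 -0.336  0.006]
gasket [226. 189.] 0.88 [ 0.542 -0.052  0.002]
gasket [230. 129.] 0.81 [ 0.337 -0.139 -0.003]
cooker [412. 291.] 0.8
[... 201 characters left out ...]
.86 [0.51  0.075 0.204]
lid_hinge [295. 223.] 0.69 [0.526 0.046 0.091]
lid_hinge [392. 200.] 0.46 [ 0.592 -0.229  0.004]
lid_edge [270. 227.] 0.7 [0.513 0.109 0.245]
hasp [381. 204.] 0.57 [ 0.57  -0.166  0.157]
hasp_hinge [372. 207.] 0.8 [ 0.565 -0.152  0.111]
hasp_hinge [267. 228.] 0.5 [0.515 0.121 0.001]
hasp_tip [390. 201.] 0.9 [ 0.573 -0.18   0.196]
staple [271. 230.] 0.72 [0.506 0.106 0.247]
spoon [336. 215.] 0.91 [ 0.546 -0.062  0.097]
spoon [237. 293.] 0.62 [0.338 0.204 0.017]
mat [436. 210.] 0.72 [ 0.562 -0.351  0.008]
cooker [131. 197.] 0.64 [0.606 0.503 0.005]
cooker [270. 232.] 0.19 [0.503 0.114 0.002]
glass_lid [268. 131.] 0.71 [0.78  0.116 0.045]
wrist cam at [0.146 0.483 0.373]
```

View pics/scene0.png

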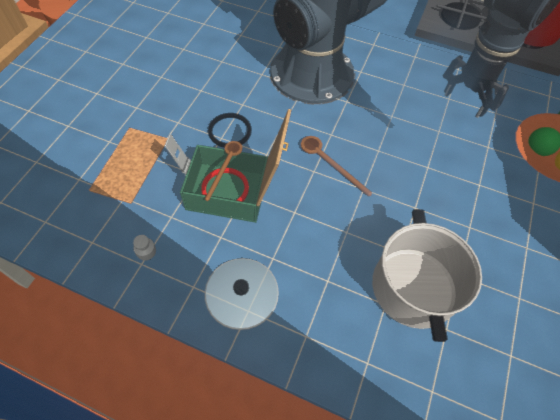

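View pics/top0.png

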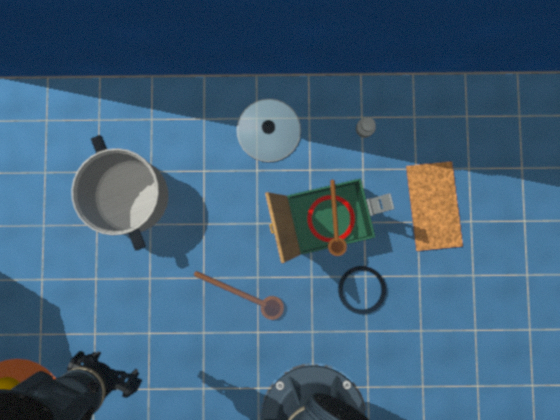

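The box has the thin spoon across it, bowl towards the robot at top px (338,247) and handle end at (333,182). The lid leans out at (283,228), the hasp at (380,204), and the mat is at (436,207). The larger spoon at (240,295) and the black ring are decoys. Next I'll fit the poses from the depth map.

```bash
cat > fit.py <<'E'
from h import *
np.set_printoptions(precision=4,suppress=True)
def cloud(p):
    z=p['z_map']; v,u=np.mgrid[0:z.shape[0],0:z.shape[1]]
    c=np.stack([(u-p['cx'])/p['fx']*z,(v-p['cy'])/p['fy']*z,z],-1).reshape(-1,3)
    return ((c-p['t'])@p['R']).reshape(*z.shape,3)
def rect(P,n):
    if len(P)<10: print(n,len(P)); return
    (c,s,a)=cv2.minAreaRect((P[:,:2]*1000).astype(np.float32)); print(n,len(P),'c',c,'s',s,'a',a,'z',np.percentile(P[:,2],[5,50,95]))
def run(p):
    W=cloud(p); hsv=cv2.cvtColor(p['pixels'],cv2.COLOR_RGB2HSV); H,S,V=hsv[...,0],hsv[...,1],hsv[...,2]
    X,Y,Z=W[...,0],W[...,1],W[...,2]; ok=p['z_map']>0
    m=ok&(H>60)&(H<95)&(S>60)&(X>.4)&(X<.7)&(Y>-.2)&(Y<.12)
    rect(W[m],'green all'); rect(W[m&(Z>.082)&(Z<.1)],'rim')
    m=ok&(H<25)&(S>70)
    rect(W[m&(Z<.025)&(X>.4)&(X<.75)&(Y<-.22)&(Y>-.5)],'mat')
    s=m&(Z>.088)&(Z<.115)&(X>.4)&(X<.7)&(Y<-.0)&(Y>-.13); rect(W[s],'spoon')
    P=W[s]
    if len(P)>20:
        v=cv2.fitLine((P[:,:2]*1000).astype(np.float32),cv2.DIST_HUBER,0,.01,.01).ravel(); print('line',v)
    rect(W[m&(Z>.11)&(X>.4)&(X<.7)&(Y<.2)&(Y>.03)],'lid')
    h=ok&(S<90)&(Z>.108)&(X>.4)&(X<.7)&(Y<-.12)&(Y>-.25); rect(W[h],'hasp'); 
    for n,q in (('lid',m&(Z>.11)&(X>.4)&(X<.7)&(Y<.2)&(Y>.03)),('hasp',h)):
        Q=W[q]; 
        if len(Q)>10:
            c=Q.mean(0); n_=np.linalg.svd(Q-c)[2][2]; print(n,'mean',c,'normal',n_)
if __name__=='__main__':
    for n in ['top','scene']:
        print(n); run(dict(np.load('/tmp/%s0.npz'%n)))
E
python3 fit.py
```

```text
top
green all 3354 c (512.87353515625, -65.52096557617188) s (242.33642578125, 219.26425170898438) a 12.946187019348145 z [0.0022 0.0076 0.0906]
rim 526 c (543.2298583984375, -47.92665100097656) s (160.0255126953125, 198.74049377441406) a 12.627269744873047 z [0.0849 0.0896 0.0941]
mat 3940 c (574.47900390625, -347.995361328125) s (240.60752868652344, 135.1333465576172) a 5.362236976623535 z [0.004  0.0084 0.0126]
spoon 495 c (538.9890747070312, -57.86402130126953) s (195.2188720703125, 44.31561279296875) a 2.0722641944885254 z [0.0967 0.1007 0.1048]
line [  0.9986   0.0537 529.7446 -56.6382]
lid 1225 c (514.4601440429688, 81.24305725097656) s (155.34759521484375, 53.83168029785156) a 12.795238494873047 z [0.1235 0.2242 0.2845]
hasp 310 c (569.9072875976562, -165.03811645507812) s (41.842220306396484, 33.67808151245117) a 12.529000282287598 z [0.1113 0.1617 0.1973]
lid mean [0.5143 0.0802 0.2167] normal [-0.2114  0.9476 -0.2394]
hasp mean [ 0.5698 -0.1665  0.157 ] normal [ 0.1981 -0.9348 -0.2947]
scene
green all 4035 c (517.9841918945312, -68.82827758789062) s (230.6632537841797, 232
[... 230 characters left out ...]
75, -344.67559814453125) s (240.50271606445312, 131.8729248046875) a 5.263052463531494 z [0.0032 0.0066 0.0101]
spoon 438 c (542.5902099609375, -62.87303161621094) s (45.40707778930664, 198.456298828125) a 87.58458709716797 z [0.0956 0.0994 0.1024]
line [  0.9985   0.0552 541.9772 -54.1284]
lid 676 c (518.546630859375, 83.05824279785156) s (160.08396911621094, 54.1900749206543) a 12.399691581726074 z [0.125  0.2397 0.2836]
hasp 324 c (571.5682983398438, -165.81491088867188) s (43.924041748046875, 31.29800033569336) a 15.878606796264648 z [0.1134 0.1593 0.1962]
lid mean [0.5377 0.0888 0.2249] normal [ 0.2118 -0.9458  0.2461]
hasp mean [ 0.5735 -0.1662  0.156 ] normal [ 0.194  -0.9373 -0.2895]
```

```bash
cat > go.py <<'E'
from h import *
import sys
np.set_printoptions(precision=3,suppress=True)
# usage: go.py x y z yawdeg(jaw direction)   -> turn about tool x and shift in tool axes AFTER/BEFORE turn
def delta(x,y,z,yaw,o=None):
    o=o or manip.get_obs(); w,a,b,c=o['ee_rot']; R=Rn.from_quat([a,b,c,w]).as_matrix()
    j=np.array([np.cos(np.radians(yaw)),np.sin(np.radians(yaw)),0])
    T=None
    for s in (1,-1):
        X=np.array([0,0,-1.]);Y=s*j;Z=np.cross(X,Y); M=np.stack([X,Y,Z],1); rv=Rn.from_matrix(R.T@M).as_rotvec()
        if T is None or np.linalg.norm(rv)<np.linalg.norm(T[0]): T=(rv,M)
    d=np.array([x,y,z])-o['tool_pos']
    print('t',o['time'],'pos',o['tool_pos'],'F',o['wrist_force'],'gap',round(o['finger_gap'],4),'q',o['qpos'])
    print('turn',T[0],'shift now-axes',R.T@d,'shift after-turn axes',T[1].T@d); print('R\n',R)
if __name__=='__main__': delta(*map(float,sys.argv[1:5]))
E
python3 go.py 0.515 -0.057 0.34 93
python3 - <<'E'
from fit import *
for n in ['top','scene']:
    p=dict(np.load('/tmp/%s0.npz'%n)); W=cloud(p); hsv=cv2.cvtColor(p['pixels'],cv2.COLOR_RGB2HSV)
    H,S=hsv[...,0],hsv[...,1]; X,Y,Z=W[...,0],W[...,1],W[...,2]
    s=(H<25)&(S>70)&(Z>.088)&(Z<.115)&(X>.4)&(X<.7)&(Y<-.0)&(Y>-.13)
    for a in np.arange(.43,.65,.02):
        q=W[s&(X>=a)&(X<a+.02)]
        if len(q): print(n,round(a+.01,3),len(q),q.mean(0),np.ptp(q[:,1]))
    print('x range',W[s][:,0].min(),W[s][:,0].max())
E
```

```text
t 2.25 pos [0.211 0.453 0.196] F [ 0.485  0.217 -0.624] gap 0.0857 q [ 1.135  0.213 -0.034  1.324 -0.     1.571]
turn [-0.488  0.     0.   ] shift now-axes [-0.144 -0.334  0.491] shift after-turn axes [-0.144 -0.525  0.277]
R
 [[ 0.     0.422  0.907]
 [-0.     0.907 -0.422]
 [-1.     0.     0.   ]]
top 0.44 40 [ 0.4465 -0.0605  0.1008] 0.03354072946033503
top 0.46 131 [ 0.4608 -0.0616  0.1007] 0.044707161551787826
top 0.48 90 [ 0.4777 -0.0587  0.1006] 0.04397375536896118
top 0.5 32 [ 0.4996 -0.0585  0.1008] 0.00876418815514727
top 0.52 35 [ 0.5202 -0.0575  0.1002] 0.011095022646023571
top 0.54 28 [ 0.5402 -0.0565  0.101 ] 0.008670478171521667
top 0.56 32 [ 0.5594 -0.0547  0.1013] 0.0111564443952357
top 0.58 36 [ 0.5807 -0.0541  0.1003] 0.010909045377789514
top 0.6 29 [ 0.5995 -0.0527  0.1009] 0.011144992867635234
top 0.62 35 [ 0.6188 -0.0519  0.1005] 0.011251014318928734
top 0.64 7 [ 0.633  -0.0517  0.1013] 0.005658006518157704
x range 0.44157596356731627 0.6364445722215271
scene 0.44 21 [ 0.4468 -0.0609  0.0984] 0.030761361276933775
scene 0.46 95 [ 0.4611 -0.0591  0.0993] 0.04540990341038203
scene 0.48 86 [ 0.4794 -0.0584  0.0991] 0.0450045618421852
scene 0.5 29 [ 0.5005 -0.0562  0.0996] 0.011555971586597609
scene 0.52 29 [ 0.5201 -0.0554  0.099 ] 0.011306097175394617
scene 0.54 31 [ 0.5403 -0.0545  0.0996] 0.011718225058057086
scene 0.56 28 [ 0.5605 -0.053   0.0999] 0.009987962299098922
scene 0.58 32 [ 0.5797 -0.0521  0.0988] 0.010412136058588303
scene 0.6 30 [ 0.5997 -0.0515  0.0999] 0.01077475696811938
scene 0.62 35 [ 0.6204 -0.0505  0.0995] 0.016812558749622536
scene 0.64 22 [ 0.6364 -0.0499  0.0985] 0.012684705135391397
x range 0.4438077732393963 0.6424396762357343
```

```bash
python3 -m crank '[[[-0.122,0,0,-0.036,0,0,1],[-0.122,0,0,-0.036,0,0,1],[-0.122,0,0,-0.036,0,0,1],[-0.122,0,0,-0.036,0,0,1],[0,0,0,0,-0.035,0.0185,1],[0,0,0,0,-0.035,0.0185,1],[0,0,0,0,-0.035,0.0185,1],[0,0,0,0,-0.035,0.0185,1],[0,0,0,0,-0.035,0.0185,1],[0,0,0,0,-0.035,0.0185,1],[0,0,0,0,-0.035,0.0185,1],[0,0,0,0,-0.035,0.0185,1]]]'; python3 go.py 0.515 -0.057 0.34 93.2
```

```text
time: 3.45
tool_pos: [0.374, 0.1799, 0.3404]
ee_rot: [0.707, -0.018, 0.707, 0.019]
wrist_force: [0.6, 1.0, -0.1]
finger_gap: 0.0854
t 3.45 pos [0.374 0.18  0.34 ] F [ 0.609  0.996 -0.109] gap 0.0854 q [0.448 0.061 0.153 1.662 0.    0.396]
turn [-0.003  0.    -0.   ] shift now-axes [ 0.    -0.244  0.128] shift after-turn axes [ 0.    -0.244  0.128]
R
 [[ 0.    -0.052  0.999]
 [ 0.     0.999  0.052]
 [-1.     0.     0.   ]]
```

```bash
python3 -m crank '[[[0,0,0,0,-0.035,0.0183,1],[0,0,0,0,-0.035,0.0183,1],[0,0,0,0,-0.035,0.0183,1],[0,0,0,0,-0.035,0.0183,1],[0,0,0,0,-0.035,0.0183,1],[0,0,0,0,-0.034,0.0183,1],[0,0,0,0,-0.034,0.018,1],[0,0,0,0,0,0,1],[0,0,0,0,0,0,1]]]'; python3 go.py 0.515 -0.057 0.34 93.2
python3 - <<'E'
from h import *
p=manip.capture('wrist'); save(p,'w1.png')
for d in manip.place_of(p,'spoon')[:2]: print(d,onplane(p,*d['point'],0.09))
E
```

```text
time: 4.35
tool_pos: [0.5139, -0.0552, 0.3398]
ee_rot: [0.707, -0.018, 0.707, 0.018]
wrist_force: [0.4, 0.2, 0.3]
finger_gap: 0.0852
t 4.35 pos [ 0.514 -0.055  0.34 ] F [0.366 0.23  0.341] gap 0.0852 q [-0.107  0.286  0.427  1.712  0.    -0.158]
turn [-0.005 -0.001 -0.   ] shift now-axes [-0.    -0.002  0.001] shift after-turn axes [-0.    -0.002  0.001]
R
 [[-0.001 -0.051  0.999]
 [ 0.     0.999  0.051]
 [-1.     0.    -0.001]]
{'point': [482.1, 25.0], 'confidence': 0.97} [0.3573107  0.15644084 0.09      ]
{'point': [275.7, 180.3], 'confidence': 0.68} [ 0.54116081 -0.05851435  0.09      ]
```

View pics/w1.png

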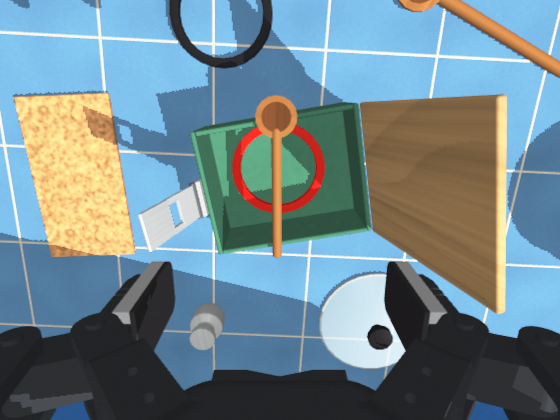

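The wrist view shows the spoon handle straight and centred between the fingers (col 277), with the hasp at (175,215), the mat on the left and the lid on the right. I'm descending to grip it.

```bash
python3 -m crank '[[[0,0,0,0.045,-0.002,0.001,1],[0,0,0,0.045,0,0,1],[0,0,0,0.045,0,0,1],[0,0,0,0.045,0,0,1],[0,0,0,0.04,0,0,1],[0,0,0,0.02,0,0,1],[0,0,0,0.013,0,0,1],[0,0,0,0,0,0,1]]]'; python3 go.py 0.515 -0.057 0.087 93.2
python3 - <<'E'
from h import *
p=manip.capture('wrist'); save(p,'w2.png')
E
```

```text
time: 5.25
tool_pos: [0.5134, -0.0554, 0.0861]
ee_rot: [0.706, -0.019, 0.708, 0.019]
wrist_force: [-0.6, -0.2, 0.9]
finger_gap: 0.0859
t 5.25 pos [ 0.513 -0.055  0.086] F [-0.618 -0.229  0.949] gap 0.0859 q [-0.108  0.295 -0.209  1.068  0.    -0.161]
turn [-0.002 -0.002 -0.   ] shift now-axes [-0.001 -0.002  0.001] shift after-turn axes [-0.001 -0.002  0.001]
R
 [[-0.002 -0.054  0.999]
 [ 0.     0.999  0.054]
 [-1.     0.    -0.002]]
```

View pics/w2.png

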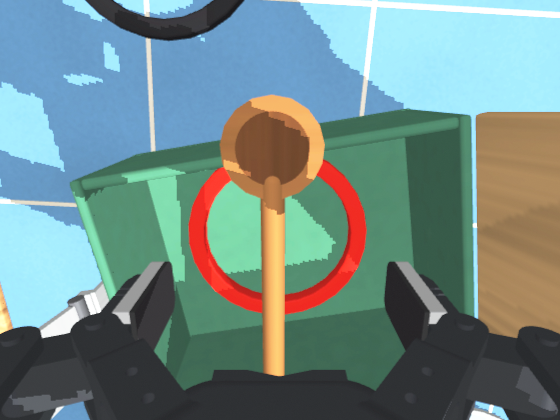

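The handle is at col 273 between the pads (midpoint 280), about 2 mm off centre. I'm nudging over and closing.

```bash
python3 -m crank '[[[0,0,0,0,-0.002,0.001,1],[0,0,0,0,0,0,0],[0,0,0,0,0,0,0],[0,0,0,0,0,0,0],[0,0,0,0,0,0,0],[0,0,0,0,0,0,0],[0,0,0,0,0,0,0],[0,0,0,0,0,0,0],[0,0,0,0,0,0,0]]]'
```

```text
time: 6.2
tool_pos: [0.516, -0.0585, 0.0872]
ee_rot: [0.707, -0.018, 0.707, 0.018]
wrist_force: [0.6, -0.1, 0.3]
finger_gap: 0.0001
```

Run:
```python
from h import *
p=manip.capture('wrist'); save(p,'w3.png')
p=manip.capture('top'); cv2.imwrite('pics/t3.png',cv2.resize(cv2.cvtColor(p['pixels'],cv2.COLOR_RGB2BGR)[140:300,220:480],None,fx=3,fy=3))
print(manip.get_obs()['finger_gap'])
```

```text
-3.7758537471219054e-05
```

View pics/w3.png

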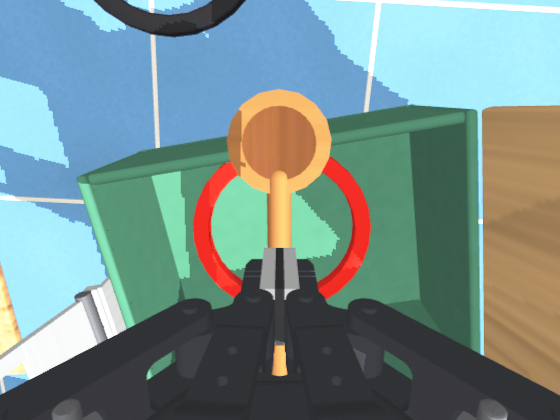

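View pics/t3.png

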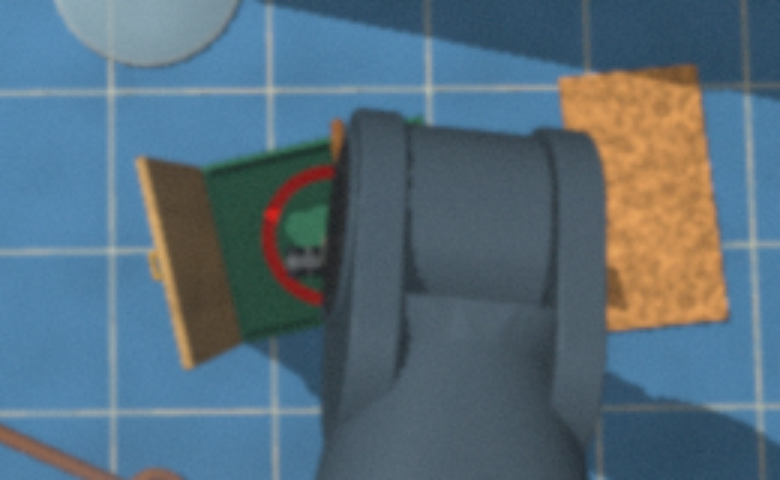

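The gripper closed to zero gap over the handle (pads end at px (280,250)), and the handle still runs straight underneath. So I didn't get a grip, and I'm checking heights before trying again.

Run:
```python
from fit import *
p=manip.capture('wrist'); W=cloud(p)
for u,v in [(280,110),(280,140),(280,180),(280,200),(280,220),(280,235),(280,243),(268,255),(292,255),(268,270),(280,260),(280,300),(268,300),(280,340),(280,355),(280,365),(280,372)]:
    print(u,v,W[v,u],p['pixels'][v,u])
p=manip.capture('scene'); cv2.imwrite('pics/s3.png',cv2.resize(cv2.cvtColor(p['pixels'],cv2.COLOR_RGB2BGR)[100:240,140:340],None,fx=4,fy=4))
```

```text
280 110 [ 0.4503 -0.0622  0.1005] [181 114  70]
280 140 [ 0.4636 -0.0614  0.0991] [180 114  70]
280 180 [ 0.4817 -0.0605  0.1017] [254 209 119]
280 200 [ 0.4916 -0.0599  0.1008] [254 210 119]
280 220 [ 0.5018 -0.0594  0.1005] [254 210 119]
280 235 [ 0.5091 -0.059   0.1015] [254 210 119]
280 243 [ 0.5133 -0.0588  0.1016] [254 210 119]
268 255 [ 0.5057 -0.0641  0.1323] [159 160 159]
292 255 [ 0.5048 -0.0545  0.133 ] [159 160 159]
268 270 [ 0.5055 -0.0637  0.1455] [159 160 160]
280 260 [ 0.5052 -0.0593  0.1373] [44 43 44]
280 300 [ 0.5093 -0.0591  0.159 ] [62 61 64]
268 300 [ 0.504  -0.063   0.1679] [48 51 54]
280 340 [ 0.5246 -0.0583  0.1594] [60 61 61]
280 355 [ 0.5784 -0.0553  0.1019] [253 204 116]
280 365 [ 0.5854 -0.0549  0.1012] [253 204 118]
280 372 [ 0.5897 -0.0546  0.1017] [253 204 117]
```

View pics/s3.png

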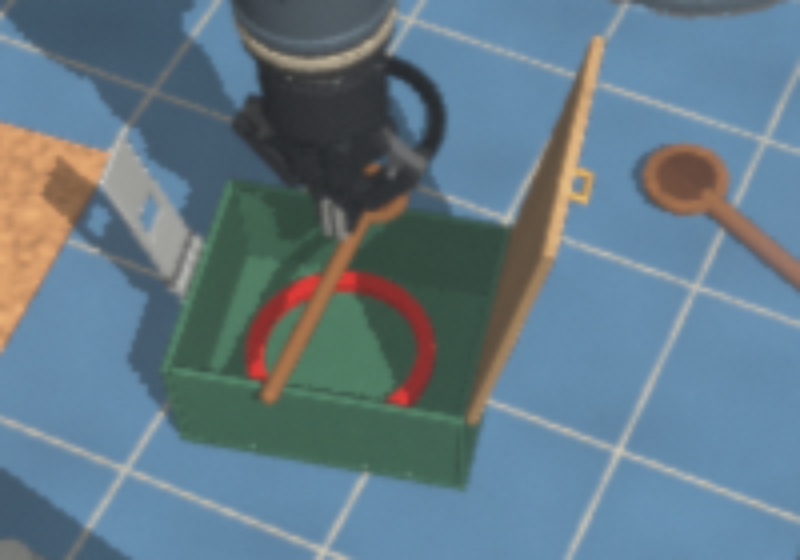

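Run:
```python
from fit import *
p=manip.capture('wrist'); W=cloud(p); np.set_printoptions(precision=4,suppress=True)
print('cam',-np.array(p['R']).T@p['t'], manip.get_obs()['tool_pos'])
for v in range(240,262,2): print(v,[tuple(np.round(W[v,u],3)) for u in (262,268,274,286,292,298)])
q=manip.capture('scene'); W=cloud(q)
for v in range(145,166,2): print(v,[tuple(np.round(W[v,u],3)) for u in (220,222,224,226,228)])
```

```text
cam [ 0.4442 -0.0628  0.2641] [ 0.516  -0.0585  0.0872]
240 [(np.float64(0.553), np.float64(-0.071), np.float64(0.005)), (np.float64(0.514), np.float64(-0.065), np.float64(0.097)), (np.float64(0.512), np.float64(-0.062), np.float64(0.101)), (np.float64(0.512), np.float64(-0.056), np.float64(0.1)), (np.float64(0.551), np.float64(-0.047), np.float64(0.006)), (np.float64(0.551), np.float64(-0.043), np.float64(0.005))]
242 [(np.float64(0.554), np.float64(-0.07), np.float64(0.005)), (np.float64(0.514), np.float64(-0.065), np.float64(0.098)), (np.float64(0.514), np.float64(-0.062), np.float64(0.1)), (np.float64(0.513), np.float64(-0.056), np.float64(0.1)), (np.float64(0.553), np.float64(-0.047), np.float64(0.006)), (np.float64(0.553), np.float64(-0.042), np.float64(0.005))]
244 [(np.float64(0.556), np.float64(-0.07), np.float64(0.005)), (np.float64(0.516), np.float64(-0.065), np.float64(0.098)), (np.float64(0.514), np.float64(-0.062), np.float64(0.101)), (np.float64(0.514), np.float64(-0.056), np.float64(0.101)), (np.float64(0.554), np.float64(-0.047), np.float64(0.006)), (np.float64(0.554
[... 5590 characters left out ...]
oat64(-0.056), np.float64(0.102)), (np.float64(0.512), np.float64(-0.053), np.float64(0.097))]
163 [(np.float64(0.481), np.float64(-0.099), np.float64(0.024)), (np.float64(0.48), np.float64(-0.093), np.float64(0.027)), (np.float64(0.524), np.float64(-0.059), np.float64(0.101)), (np.float64(0.522), np.float64(-0.053), np.float64(0.102)), (np.float64(0.516), np.float64(-0.051), np.float64(0.095))]
165 [(np.float64(0.481), np.float64(-0.1), np.float64(0.014)), (np.float64(0.53), np.float64(-0.062), np.float64(0.097)), (np.float64(0.531), np.float64(-0.055), np.float64(0.103)), (np.float64(0.527), np.float64(-0.051), np.float64(0.099)), (np.float64(0.478), np.float64(-0.075), np.float64(0.024))]
```

Both cameras put the shut fingertips at z≈0.125 while the reported TCP is 0.087. So the real tips sit about 38 mm short of the reported TCP, and lateral position is fine. I'll open, go 37 mm lower and close again.

```bash
python3 -m crank '[[[0,0,0,0,0,0,1],[0,0,0,0,0,0,1],[0,0,0,0,0,0,1],[0,0,0,0,0,0,1],[0,0,0,0,0,0,1],[0,0,0,0.02,0,0,1],[0,0,0,0.017,0,0,1],[0,0,0,0,0,0,1]]]'; python3 -m crank '[[[0,0,0,0,0,0,0],[0,0,0,0,0,0,0],[0,0,0,0,0,0,0],[0,0,0,0,0,0,0],[0,0,0,0,0,0,0],[0,0,0,0,0,0,0],[0,0,0,0,0,0,0]]]'
python3 - <<'E'
from h import *
p=manip.capture('wrist'); save(p,'w4.png')
E
```

```text
time: 7.3
tool_pos: [0.5145, -0.0583, 0.0485]
ee_rot: [0.706, -0.018, 0.708, 0.019]
wrist_force: [-0.3, 0.4, 0.2]
finger_gap: 0.0857
time: 8.0
tool_pos: [0.5162, -0.0585, 0.0506]
ee_rot: [0.707, -0.018, 0.707, 0.018]
wrist_force: [-1.7, 0.5, 4.1]
finger_gap: 0.0092
```

View pics/w4.png

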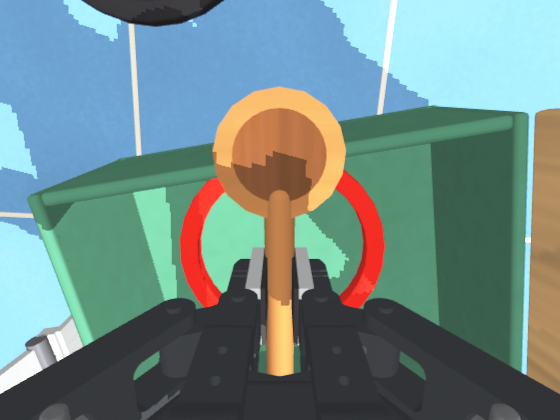

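The pads hold the handle only on its upper half (gap 9.2 mm instead of 12). I'm opening and going 9 mm lower.

```bash
python3 -m crank '[[[0,0,0,0,0,0,1],[0,0,0,0,0,0,1],[0,0,0,0,0,0,1],[0,0,0,0,0,0,1],[0,0,0,0.009,0,0,1],[0,0,0,0,0,0,0],[0,0,0,0,0,0,0],[0,0,0,0,0,0,0],[0,0,0,0,0,0,0],[0,0,0,0,0,0,0],[0,0,0,0,0,0,0],[0,0,0,0,0,0,0]]]'; python3 -m crank '[[[0,0,0,-0.02,0,0,0],[0,0,0,-0.03,0,0,0],[0,0,0,0,0,0,0]]]'
python3 - <<'E'
from fit import *
p=manip.capture('wrist'); save(p,'w5.png'); W=cloud(p)
for v in range(100,380,20): print(v,W[v,280],p['pixels'][v,280])
o=manip.get_obs(); print(o['finger_gap'],o['wrist_force'],o['torque'])
p=manip.capture('scene'); cv2.imwrite('pics/s5.png',cv2.resize(cv2.cvtColor(p['pixels'],cv2.COLOR_RGB2BGR)[100:240,140:340],None,fx=4,fy=4))
E
```

```text
time: 9.25
tool_pos: [0.5161, -0.0585, 0.0414]
ee_rot: [0.707, -0.018, 0.707, 0.018]
wrist_force: [-1.1, -0.5, 4.2]
finger_gap: 0.0101
time: 9.55
tool_pos: [0.5179, -0.0588, 0.0944]
ee_rot: [0.708, -0.019, 0.705, 0.018]
wrist_force: [-0.3, 0.3, -1.1]
finger_gap: 0.0099
100 [ 0.4472 -0.0627  0.1525] [250 189 108]
120 [ 0.4534 -0.0624  0.153 ] [185 114  69]
140 [ 0.4599 -0.062   0.1522] [183 116  70]
160 [ 0.4666 -0.0616  0.1517] [183 116  70]
180 [ 0.4732 -0.0613  0.153 ] [183 115  70]
200 [ 0.4799 -0.0609  0.1542] [194 129  76]
220 [ 0.4871 -0.0605  0.1541] [192 129  75]
240 [ 0.4947 -0.0601  0.1537] [192 127  76]
260 [ 0.5024 -0.0597  0.1538] [190 128  76]
280 [ 0.5105 -0.0593  0.1537] [191 128  76]
300 [ 0.5184 -0.0589  0.1543] [191 129  77]
320 [ 0.5273 -0.0584  0.1538] [253 204 116]
340 [ 0.5359 -0.0579  0.1543] [253 204 116]
360 [ 0.5451 -0.0574  0.1543] [253 203 116]
0.00976350872310689 [-0.3475  0.5237 -0.7525] [ 0.0307  0.0171 -0.0043]
```

View pics/w5.png

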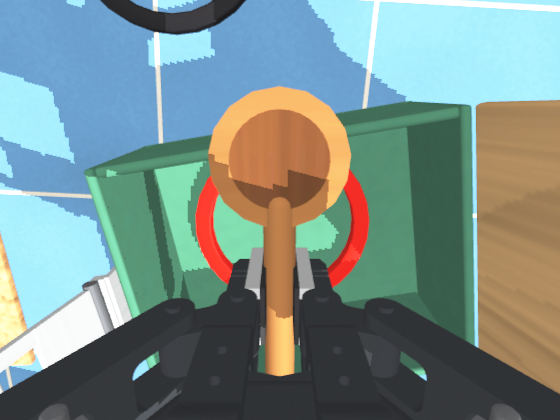

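View pics/s5.png

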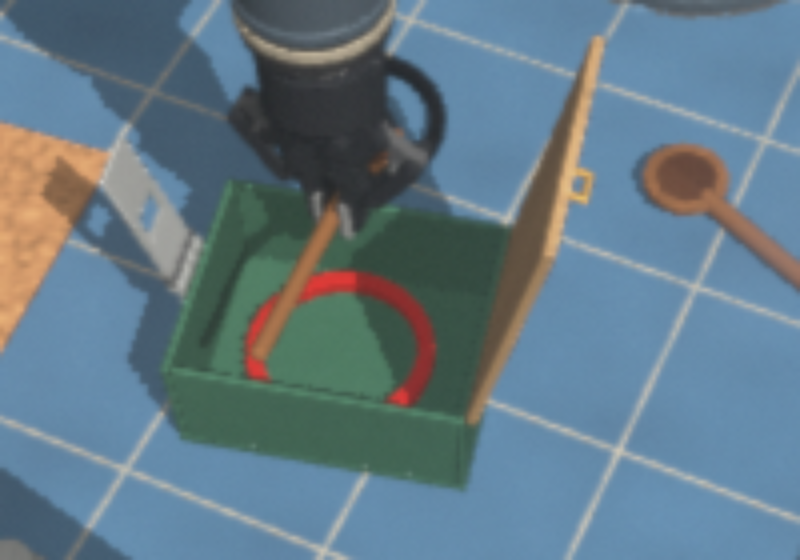

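Run:
```python
from fit import *
p=manip.capture('wrist'); W=cloud(p); t=manip.get_obs()['tool_pos']
for v in range(240,262,2): print(v,[list(np.round((W[v,u]-t)*1000).astype(int)) for u in (252,257,303,308)])
q=manip.capture('scene'); W=cloud(q)
m=(np.linalg.norm(W[...,:2]-t[:2],axis=-1)<.025)&(q['z_map']>0)&(W[...,2]>.1)
px=q['pixels'][m].astype(int); P=W[m]; g=np.ptp(px,axis=1)<25
print('finger lowest',np.sort(P[g][:,2])[:12]-t[2], 'spoon z',np.sort(P[~g][:,2])[[0,5,-5]]-t[2])
```

```text
240 [[np.int64(39), np.int64(-20), np.int64(-85)], [np.int64(39), np.int64(-16), np.int64(-85)], [np.int64(38), np.int64(20), np.int64(-86)], [np.int64(37), np.int64(24), np.int64(-86)]]
242 [[np.int64(42), np.int64(-20), np.int64(-87)], [np.int64(41), np.int64(-16), np.int64(-85)], [np.int64(39), np.int64(20), np.int64(-86)], [np.int64(38), np.int64(24), np.int64(-84)]]
244 [[np.int64(43), np.int64(-20), np.int64(-86)], [np.int64(43), np.int64(-16), np.int64(-86)], [np.int64(41), np.int64(20), np.int64(-86)], [np.int64(41), np.int64(24), np.int64(-86)]]
246 [[np.int64(45), np.int64(-20), np.int64(-86)], [np.int64(44), np.int64(-16), np.int64(-85)], [np.int64(42), np.int64(21), np.int64(-86)], [np.int64(42), np.int64(24), np.int64(-85)]]
248 [[np.int64(-9), np.int64(-12), np.int64(39)], [np.int64(-10), np.int64(-10), np.int64(40)], [np.int64(-11), np.int64(9), np.int64(39)], [np.int64(44), np.int64(25), np.int64(-86)]]
250 [[np.int64(-10), np.int64(-12), np.int64(41)], [np.int64(-10), np.int64(-10), np.int64(42)], [np.int64(-11), np.int64(9), np.int64(42)], [np.int64(-71), np.int64(-
[... 380 characters left out ...]
int64(46)]]
256 [[np.int64(-10), np.int64(-12), np.int64(47)], [np.int64(-10), np.int64(-10), np.int64(47)], [np.int64(-11), np.int64(8), np.int64(48)], [np.int64(-11), np.int64(10), np.int64(47)]]
258 [[np.int64(-10), np.int64(-12), np.int64(49)], [np.int64(-10), np.int64(-10), np.int64(50)], [np.int64(-11), np.int64(8), np.int64(49)], [np.int64(-11), np.int64(10), np.int64(48)]]
260 [[np.int64(-9), np.int64(-12), np.int64(50)], [np.int64(-10), np.int64(-10), np.int64(51)], [np.int64(-10), np.int64(8), np.int64(50)], [np.int64(-11), np.int64(10), np.int64(51)]]
finger lowest [0.0362 0.0374 0.0412 0.0423 0.0424 0.0426 0.0433 0.0439 0.0449 0.0462
 0.0462 0.0462] spoon z [0.0511 0.0547 0.0613]
```

The spoon is lifted and level, but the tips reach about 9 mm below its underside, so laying it on the mat would mean a 10 mm drop. I'll set it back on the rims, regrip 7 mm higher and lift again.

```bash
python3 -m crank '[[[0,0,0,0.03,0,0,0],[0,0,0,0.015,0,0,0],[0,0,0,0.005,0,0,0],[0,0,0,0,0,0,0.4],[0,0,0,0,0,0,0.4],[0,0,0,0,0,0,0.4],[0,0,0,-0.007,0,0,0.4],[0,0,0,0,0,0,0],[0,0,0,0,0,0,0],[0,0,0,0,0,0,0],[0,0,0,0,0,0,0],[0,0,0,0,0,0,0]]]'; python3 -m crank '[[[0,0,0,-0.02,0,0,0],[0,0,0,-0.04,0,0,0],[0,0,0,-0.045,0,0,0],[0,0,0,-0.045,0,0,0],[0,0,0,-0.03,0,0,0],[0,0,0,0,0,0,0],[0,0,0,0,0,0,0]]]'
python3 - <<'E'
from fit import *
p=manip.capture('wrist'); save(p,'w6.png'); W=cloud(p);o=manip.get_obs(); t=o['tool_pos']
for v in range(120,380,30): print(v,W[v,280]-t,p['pixels'][v,280])
print(o['finger_gap'],o['wrist_force'],o['torque'])
E
python3 go.py 0.550 -0.349 0.234 93.2
```

```text
time: 10.95
tool_pos: [0.5164, -0.0587, 0.0488]
ee_rot: [0.707, -0.019, 0.706, 0.018]
wrist_force: [-1.7, 0.2, 8.3]
finger_gap: 0.01
time: 11.65
tool_pos: [0.5163, -0.0586, 0.2282]
ee_rot: [0.707, -0.018, 0.707, 0.018]
wrist_force: [-0.1, -0.2, -0.9]
finger_gap: 0.009
120 [-0.0632 -0.0036  0.0514] [149  92  55]
150 [-0.0531 -0.0031  0.0524] [147  91  54]
180 [-0.0421 -0.0025  0.0513] [93 59 37]
210 [-0.0315 -0.0019  0.0539] [154 103  59]
240 [-0.0196 -0.0013  0.0532] [154 102  59]
270 [-0.0074 -0.0006  0.0538] [152 101  59]
300 [0.006  0.0001 0.0531] [152 102  59]
330 [0.0195 0.0008 0.0535] [237 165  92]
360 [0.0347 0.0016 0.0527] [237 164  93]
0.009621904472845428 [-0.2122  0.1158 -0.9855] [0.0001 0.0146 0.0019]
t 11.7 pos [ 0.516 -0.059  0.227] F [-0.212  0.116 -0.985] gap 0.0096 q [-0.113  0.251  0.093  1.413 -0.    -0.165]
turn [-0.004 -0.001 -0.   ] shift now-axes [-0.007 -0.292  0.019] shift after-turn axes [-0.007 -0.292  0.018]
R
 [[-0.001 -0.052  0.999]
 [ 0.     0.999  0.052]
 [-1.     0.    -0.001]]
```

View pics/w6.png

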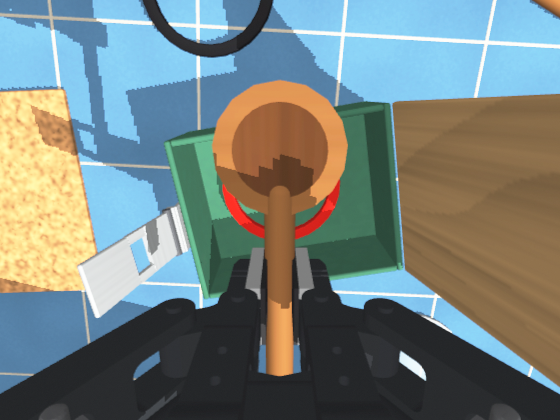

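The spoon is held level with its underside 3 mm above the tip ends, clear of the hasp. I'm carrying it to the mat.

```bash
python3 -m crank '[[[0,0,0,0,-0.033,0.002,0],[0,0,0,0,-0.033,0.002,0],[0,0,0,0,-0.033,0.002,0],[0,0,0,0,-0.033,0.002,0],[0,0,0,0,-0.033,0.002,0],[0,0,0,0,-0.033,0.002,0],[0,0,0,0,-0.033,0.002,0],[0,0,0,0,-0.033,0.002,0],[0,0,0,0,-0.028,0.003,0],[0,0,0,0,0,0,0],[0,0,0,0,0,0,0]]]'; python3 -m crank '[[[0,0,0,0.04,0,0,0],[0,0,0,0.04,0,0,0],[0,0,0,0.04,0,0,0],[0,0,0,0.04,0,0,0],[0,0,0,0.04,0,0,0],[0,0,0,0.02,0,0,0],[0,0,0,0.01,0,0,0],[0,0,0,0,0,0,0],[0,0,0,0,0,0,0]]]'
python3 - <<'E'
from fit import *
p=manip.capture('wrist'); save(p,'w7.png'); W=cloud(p);o=manip.get_obs(); t=o['tool_pos']
for v in range(120,380,30): print(v,W[v,280],p['pixels'][v,280])
print(o['finger_gap'],o['wrist_force'],o['torque'])
E
python3 go.py 0.550 -0.347 -0.033 93.2
```

```text
time: 12.8
tool_pos: [0.5497, -0.3492, 0.2264]
ee_rot: [0.706, -0.018, 0.708, 0.019]
wrist_force: [0.8, 1.2, -1.0]
finger_gap: 0.0097
time: 13.7
tool_pos: [0.5508, -0.3491, -0.0005]
ee_rot: [0.707, -0.019, 0.706, 0.018]
wrist_force: [0.3, 0.1, -1.0]
finger_gap: 0.0097
120 [ 0.4871 -0.3527  0.0495] [133  82  49]
150 [ 0.4974 -0.3521  0.0496] [131  81  48]
180 [ 0.5081 -0.3515  0.0503] [83 52 32]
210 [ 0.5191 -0.3509  0.0515] [138  91  52]
240 [ 0.5313 -0.3503  0.0505] [138  91  53]
270 [ 0.5429 -0.3496  0.0522] [136  90  52]
300 [ 0.5563 -0.3489  0.0515] [137  91  53]
330 [ 0.57   -0.3482  0.0518] [222 147  82]
360 [ 0.5848 -0.3474  0.0514] [222 146  82]
0.0099211501704179 [-0.4501 -0.054   0.0129] [ 0.0029 -0.0664  0.0869]
t 13.75 pos [ 0.551 -0.349 -0.   ] F [-0.45  -0.054  0.013] gap 0.0099 q [-0.565  0.619  0.068  1.018 -0.    -0.618]
turn [-0.003  0.002  0.001] shift now-axes [ 0.033  0.002 -0.001] shift after-turn axes [ 0.033  0.002 -0.001]
R
 [[ 0.002 -0.052  0.999]
 [-0.001  0.999  0.052]
 [-1.    -0.001  0.002]]
```

View pics/w7.png

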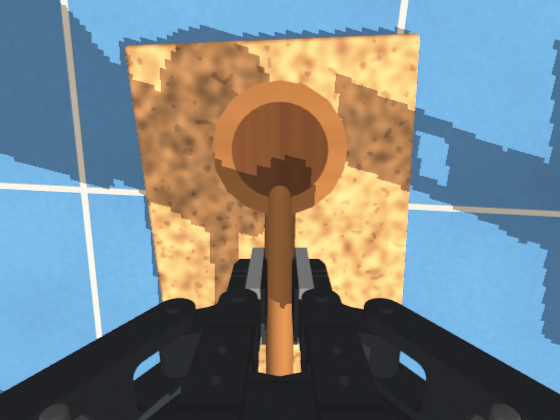

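The wrist view shows the spoon centred over the mat, bowl at (280,150). The underside is at about 0.039, so I'm lowering 31 mm.

```bash
python3 -m crank '[[[0,0,0,0.014,0,0,0],[0,0,0,0.01,0,0,0],[0,0,0,0.004,0,0,0],[0,0,0,0.002,0,0,0],[0,0,0,0,0,0,0],[0,0,0,0,0,0,0]]]'
```

```text
time: 14.35
tool_pos: [0.5507, -0.3495, -0.027]
ee_rot: [0.708, -0.019, 0.706, 0.018]
wrist_force: [-27.3, 15.7, 79.0]
finger_gap: 0.0098
```

It's already in firm contact (79 N), so I'm backing off slightly before releasing.

```bash
python3 -m crank '[[[0,0,0,-0.003,0,0,0],[0,0,0,0,0,0,0]]]'
python3 - <<'E'
from fit import *
p=manip.capture('wrist'); W=cloud(p); o=manip.get_obs()
for v in range(120,380,30): print(v,W[v,280],p['pixels'][v,280])
print(o['tool_pos'],o['wrist_force'],o['finger_gap'])
E
```

```text
time: 14.55
tool_pos: [0.5505, -0.3494, -0.0268]
ee_rot: [0.707, -0.019, 0.706, 0.018]
wrist_force: [-11.3, 7.4, 35.9]
finger_gap: 0.0099
120 [ 0.4867 -0.353   0.0243] [132  81  48]
150 [ 0.497  -0.3524  0.0243] [131  82  49]
180 [ 0.5077 -0.3518  0.0246] [83 52 32]
210 [ 0.5186 -0.3512  0.0257] [137  91  52]
240 [ 0.5302 -0.3506  0.0261] [137  91  52]
270 [ 0.5427 -0.3499  0.0258] [136  90  52]
300 [ 0.5559 -0.3492  0.0256] [136  90  52]
330 [ 0.5696 -0.3485  0.0258] [221 146  81]
360 [ 0.5841 -0.3477  0.0258] [220 145  82]
[ 0.5506 -0.3494 -0.0268] [-11.9791   7.433   37.3839] 0.00967988478496159
```

```bash
python3 -m crank '[[[0,0,0,-0.002,0,0,0],[0,0,0,0,0,0,0],[0,0,0,0,0,0,0.3],[0,0,0,0,0,0,0.3],[0,0,0,0,0,0,0.5],[0,0,0,0,0,0,0.5],[0,0,0,0,0,0,0.5]]]'
python3 - <<'E'
from fit import *
p=manip.capture('wrist'); save(p,'w8.png'); W=cloud(p); o=manip.get_obs()
for v in range(120,380,30): print(v,W[v,280],p['pixels'][v,280])
print(o['tool_pos'],o['wrist_force'],o['finger_gap'])
E
```

```text
time: 15.3
tool_pos: [0.55, -0.3491, -0.0271]
ee_rot: [0.707, -0.018, 0.707, 0.019]
wrist_force: [-0.2, 0.4, -0.9]
finger_gap: 0.0426
120 [ 0.4866 -0.3526  0.0183] [127  78  46]
150 [ 0.4976 -0.352   0.017 ] [80 50 30]
180 [ 0.5084 -0.3514  0.0192] [79 49 31]
210 [ 0.5199 -0.3508  0.0199] [134  88  51]
240 [ 0.5328 -0.3501  0.0185] [133  89  52]
270 [ 0.5458 -0.3494  0.0187] [132  88  50]
300 [ 0.5591 -0.3487  0.0193] [221 145  82]
330 [ 0.5735 -0.3479  0.0193] [220 144  81]
360 [ 0.5893 -0.3471  0.0187] [220 144  82]
[ 0.5501 -0.349  -0.0271] [-0.9675  0.0805  0.1606] 0.04289257054928535
```

View pics/w8.png

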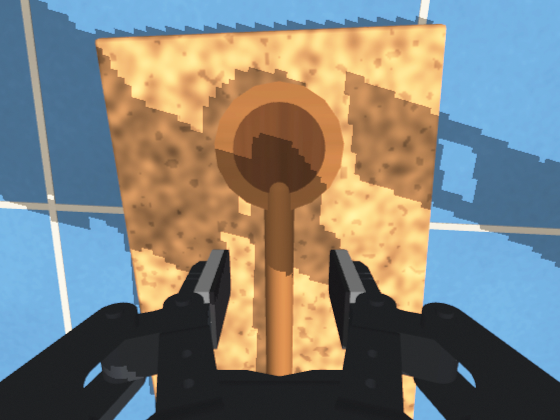

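The spoon lies on the mat (handle top 0.019, bowl at (280,145)) and is released. I'm rising, turning the jaws to line up with the box's y and shutting the fingers.

```bash
python3 -m crank '[[[0,0,0,-0.04,0,0,0.5],[0,0,0,-0.045,0,0,0.5],[0.141,0,0,-0.025,0,0,0],[0.141,0,0,-0.025,0,0,0],[0.141,0,0,-0.025,0,0,0],[0.141,0,0,-0.025,0,0,0],[0.141,0,0,-0.025,0,0,0],[0.141,0,0,-0.025,0,0,0],[0.141,0,0,-0.025,0,0,0],[0.141,0,0,-0.025,0,0,0],[0.141,0,0,-0.025,0,0,0],[0.141,0,0,-0.025,0,0,0]]]'
cat > bx.py <<'E'
# box frame helper: bx.py bx by ztip(real, shut) -> go deltas
from go import *
C=np.array([.545,-.0475]); th=np.radians(102.6); ex=np.array([np.cos(th),np.sin(th)]); ey=np.array([-ex[1],ex[0]])
TIP=0.036
def tow(b,y): return C+b*ex+y*ey
if __name__=='__main__':
    b,y,z=map(float,sys.argv[1:4]); w=tow(b,y); delta(w[0],w[1],z-TIP,12.6)
    o=manip.get_obs(); d=o['tool_pos'][:2]-C; print('now box',d@ex,d@ey,'tip z',o['tool_pos'][2]+TIP)
E
python3 bx.py .19 .045 .346
python3 - <<'E'
from h import *
p=manip.capture('top'); cv2.imwrite('pics/t9.png',cv2.resize(cv2.cvtColor(p['pixels'],cv2.COLOR_RGB2BGR)[80:320,200:500],None,fx=2.5,fy=2.5))
E
```

```text
time: 16.55
tool_pos: [0.5499, -0.349, 0.3093]
ee_rot: [0.549, 0.446, 0.549, -0.446]
wrist_force: [0.6, -0.8, 0.0]
finger_gap: -0.0001
t 16.55 pos [ 0.55  -0.349  0.309] F [ 0.627 -0.773  0.042] gap -0.0001 q [-0.565  0.636  0.896  1.831 -0.     0.798]
turn [-0.013  0.    -0.   ] shift now-axes [-0.001  0.01  -0.485] shift after-turn axes [-0.001  0.016 -0.485]
R
 [[ 0.     0.979  0.206]
 [-0.     0.206 -0.979]
 [-1.     0.     0.   ]]
now box -0.2953329990365216 0.060944302811706944 tip z 0.34531415744006916
```

View pics/t9.png

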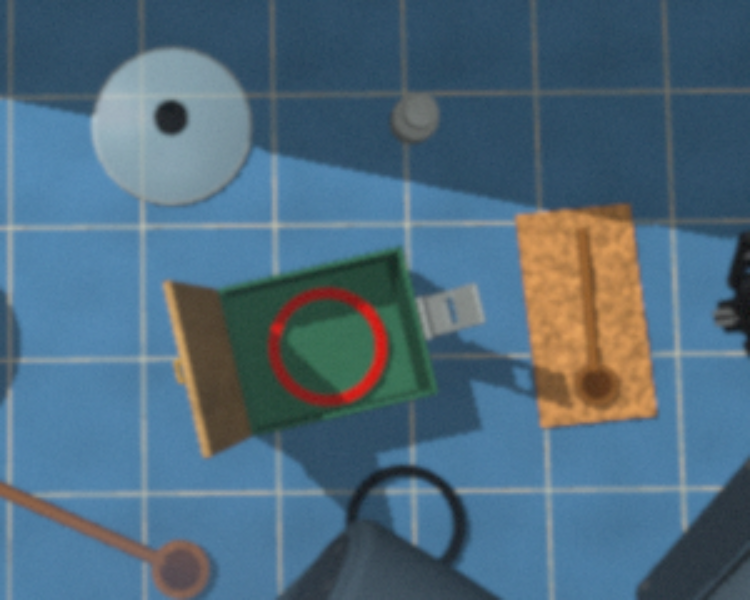

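The top view shows the spoon on the mat, lying along it, with the red gasket in the box and the hasp and lid untouched. I'm moving over behind the lid.

```bash
python3 -m crank '[[[0,0,0,0,0.001,-0.04,0],[0,0,0,0,0.001,-0.04,0],[0,0,0,0,0.001,-0.04,0],[0,0,0,0,0.001,-0.04,0],[0,0,0,0,0.001,-0.04,0],[0,0,0,0,0.001,-0.04,0],[0,0,0,0,0.001,-0.04,0],[0,0,0,0,0.001,-0.04,0],[0,0,0,0,0.001,-0.04,0],[0,0,0,0,0.001,-0.04,0],[0,0,0,0,0.001,-0.04,0],[-0.013,0,0,0,0,-0.04,0]]]';python3 bx.py .19 .045 .346
```

```text
time: 17.8
tool_pos: [0.4589, 0.1238, 0.3081]
ee_rot: [0.553, 0.44, 0.553, -0.44]
wrist_force: [0.3, 0.4, 0.1]
finger_gap: 0.0
t 17.8 pos [0.459 0.124 0.308] F [0.255 0.402 0.1  ] gap 0.0 q [ 0.264  0.174  0.199  1.596 -0.     1.608]
turn [ 0.007  0.    -0.   ] shift now-axes [-0.002  0.002 -0.004] shift after-turn axes [-0.002  0.002 -0.004]
R
 [[ 0.     0.974  0.225]
 [ 0.     0.225 -0.974]
 [-1.     0.     0.   ]]
now box 0.1859969084419199 0.04669539994172934 tip z 0.3441188155316074
```

```bash
python3 -m crank '[[[0,0,0,0.034,0,-0.004,0],[0,0,0,0.03,0,0,0],[0,0,0,0.03,0,0,0],[0,0,0,0,0,0.012,0],[0,0,0,0.001,0,0.012,0],[0,0,0,0.001,0,0.012,0],[0,0,0,0,0,0.016,0],[0,0,0,0,0,0.02,0],[0,0,0,0,0,0.025,0]]]';python3 bx.py .09 .045 .246
python3 - <<'E'
from fit import *
p=manip.capture('scene'); cv2.imwrite('pics/s10.png',cv2.resize(cv2.cvtColor(p['pixels'],cv2.COLOR_RGB2BGR)[60:240,140:380],None,fx=3.3,fy=3.3))
E
```

```text
time: 18.7
tool_pos: [0.4818, 0.0306, 0.2145]
ee_rot: [0.554, 0.442, 0.552, -0.439]
wrist_force: [1.1, 2.4, -1.6]
finger_gap: 0.0002
t 18.7 pos [0.482 0.031 0.215] F [ 1.051  2.385 -1.587] gap 0.0002 q [ 0.063  0.171 -0.04   1.356  0.001  1.408]
turn [ 0.006 -0.    -0.004] shift now-axes [ 0.005 -0.     0.   ] shift after-turn axes [ 0.005 -0.     0.   ]
R
 [[ 0.004  0.975  0.224]
 [ 0.001  0.224 -0.975]
 [-1.     0.004 -0.   ]]
now box 0.09002771352296718 0.04463850469781273 tip z 0.25051351400495653
```

View pics/s10.png

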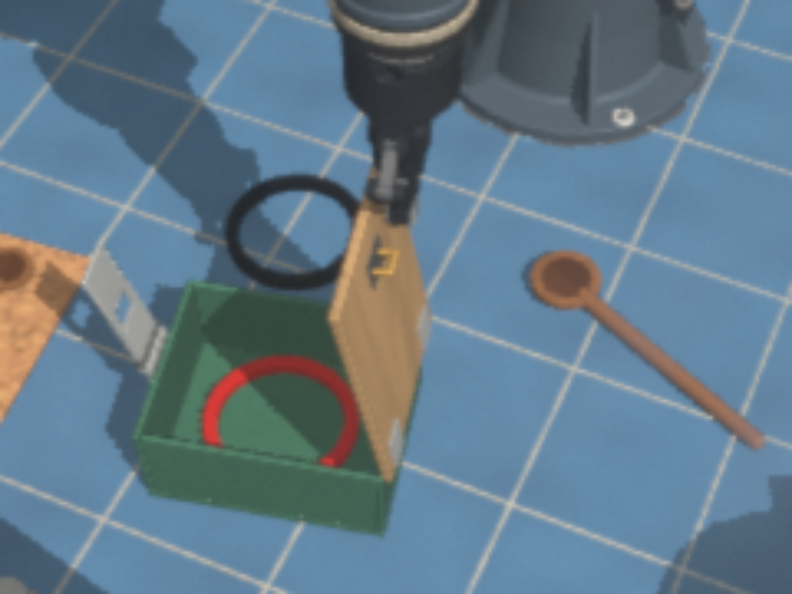

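The lid is past upright, with the finger on its outer face beside the staple (px (390,190)). I'm continuing along the arc.

```bash
python3 -m crank '[[[0,0,0,0.006,0,0.014,0],[0,0,0,0.007,0,0.014,0],[0,0,0,0.006,0,0.014,0],[0,0,0,0.006,0,0.014,0],[0,0,0,0.009,0,0.0125,0],[0,0,0,0.009,0,0.0125,0],[0,0,0,0.0115,0,0.0105,0],[0,0,0,0.0115,0,0.0105,0],[0,0,0,0.013,0,0.008,0],[0,0,0,0.013,0,0.008,0],[0,0,0,0.0145,0,0.005,0],[0,0,0,0.0145,0,0.005,0]]]';python3 bx.py -.044 .045 .098
python3 - <<'E'
from fit import *
p=manip.capture('scene'); cv2.imwrite('pics/s11.png',cv2.resize(cv2.cvtColor(p['pixels'],cv2.COLOR_RGB2BGR)[60:240,140:380],None,fx=3.3,fy=3.3))
E
```

```text
time: 19.95
tool_pos: [0.509, -0.0935, 0.0899]
ee_rot: [0.553, 0.44, 0.553, -0.44]
wrist_force: [-0.3, 1.6, 0.9]
finger_gap: -0.0002
t 19.95 pos [ 0.509 -0.094  0.09 ] F [-0.25   1.599  0.882] gap -0.0002 q [-0.182  0.293 -0.203  1.076 -0.     1.163]
turn [ 0.006 -0.     0.   ] shift now-axes [0.028 0.    0.007] shift after-turn axes [0.028 0.    0.007]
R
 [[-0.     0.975  0.224]
 [-0.     0.224 -0.975]
 [-1.    -0.    -0.   ]]
now box -0.037048044874561974 0.04519756930370119 tip z 0.12593398660261285
```

View pics/s11.png

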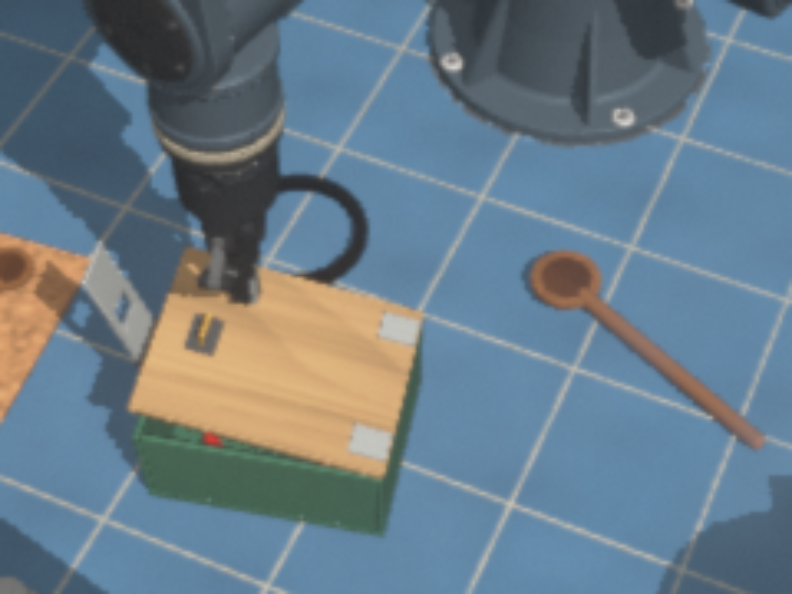

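The lid is about 0.2 rad open, and the gripper is clear of the hasp (px (120,300)). I'm pressing it the rest of the way down.

```bash
python3 -m crank '[[[0,0,0,0.012,0,0.003,0],[0,0,0,0.009,0,0.002,0],[0,0,0,0.004,0,0,0],[0,0,0,0.001,0,0,0],[0,0,0,0,0,0,0]]]';python3 bx.py -.044 .045 .098
```

```text
time: 20.5
tool_pos: [0.5102, -0.0978, 0.0653]
ee_rot: [0.553, 0.44, 0.553, -0.44]
wrist_force: [-0.8, 0.1, 0.9]
finger_gap: 0.0
t 20.5 pos [ 0.51  -0.098  0.065] F [-0.763  0.061  0.936] gap 0.0 q [-0.189  0.314 -0.239  1.018  0.     1.155]
turn [ 0.006  0.    -0.   ] shift now-axes [ 0.003 -0.     0.003] shift after-turn axes [ 0.003 -0.     0.003]
R
 [[ 0.     0.975  0.224]
 [ 0.     0.224 -0.975]
 [-1.     0.     0.   ]]
now box -0.041494108717546954 0.04497416645720643 tip z 0.10131314163337382
```

```bash
python3 -m crank '[[[0,0,0,0.002,0,0,0],[0,0,0,0.001,0,0,0],[0,0,0,0,0,0,0]]]';python3 -m crank '[[[0,0,0,0.001,0,0,0],[0,0,0,0,0,0,0]]]'
```

```text
time: 20.8
tool_pos: [0.5105, -0.0979, 0.0629]
ee_rot: [0.554, 0.441, 0.553, -0.44]
wrist_force: [-2.1, 0.5, 8.0]
finger_gap: -0.0001
time: 21.0
tool_pos: [0.5106, -0.0979, 0.0627]
ee_rot: [0.554, 0.441, 0.553, -0.44]
wrist_force: [-7.1, 2.3, 23.0]
finger_gap: -0.0003
```

The lid is on its stop (23 N, no further travel). I'm rising, shifting over beyond the hasp and checking the lid on the way.

```bash
python3 -m crank '[[[0,0,0,-0.03,0,0,0],[0,0,0,-0.04,0,0,0],[0,0,0,-0.04,0,0,0],[0,0,0,-0.037,0,0,0],[0,0,0,0,0.011,-0.035,0],[0,0,0,0,0.011,-0.035,0],[0,0,0,0,0.011,-0.035,0],[0,0,0,0,0.012,-0.035,0],[0,0,0,0,0,0,0]]]';python3 bx.py -.18 .0 .18
python3 - <<'E'
from fit import *
p=manip.capture('scene'); cv2.imwrite('pics/s12.png',cv2.resize(cv2.cvtColor(p['pixels'],cv2.COLOR_RGB2BGR)[60:240,140:380],None,fx=3.3,fy=3.3))
W=cloud(p); hsv=cv2.cvtColor(p['pixels'],cv2.COLOR_RGB2HSV); X,Y,Z=W[...,0],W[...,1],W[...,2]
m=(p['z_map']>0)&(hsv[...,0]<25)&(hsv[...,1]>60)&(Z>.06)&(Z<.2)&(X>.4)&(X<.7)&(Y>-.18)&(Y<.1)
Q=W[m]; c=Q.mean(0); n=np.linalg.svd(Q-c)[2][2]; print('lid n',n*np.sign(n[2]),c,len(Q))
h=(hsv[...,1]<90)&(Z>.125)&(Z<.23)&(X>.5)&(X<.65)&(Y<-.12)&(Y>-.25); print('hasp',np.percentile(W[h],[2,50,98],axis=0))
E
```

```text
time: 21.9
tool_pos: [0.5227, 0.0522, 0.2082]
ee_rot: [0.554, 0.44, 0.554, -0.439]
wrist_force: [-0.4, -0.5, -0.8]
finger_gap: 0.0
t 21.9 pos [0.523 0.052 0.208] F [-0.351 -0.5   -0.77 ] gap 0.0 q [0.099 0.264 0.062 1.368 0.001 1.44 ]
turn [ 0.01  -0.001 -0.   ] shift now-axes [ 0.064 -0.003  0.282] shift after-turn axes [ 0.064 -0.     0.282]
R
 [[ 0.     0.974  0.228]
 [ 0.001  0.228 -0.974]
 [-1.     0.    -0.001]]
now box 0.10217389660730926 -1.0758511420885595e-05 tip z 0.24417484141706017
lid n [0.0008 0.0003 1.    ] [ 0.5515 -0.0473  0.0969] 3629
hasp [[ 0.553  -0.1814  0.1266]
 [ 0.5744 -0.1691  0.167 ]
 [ 0.5933 -0.1547  0.1979]]
```

View pics/s12.png

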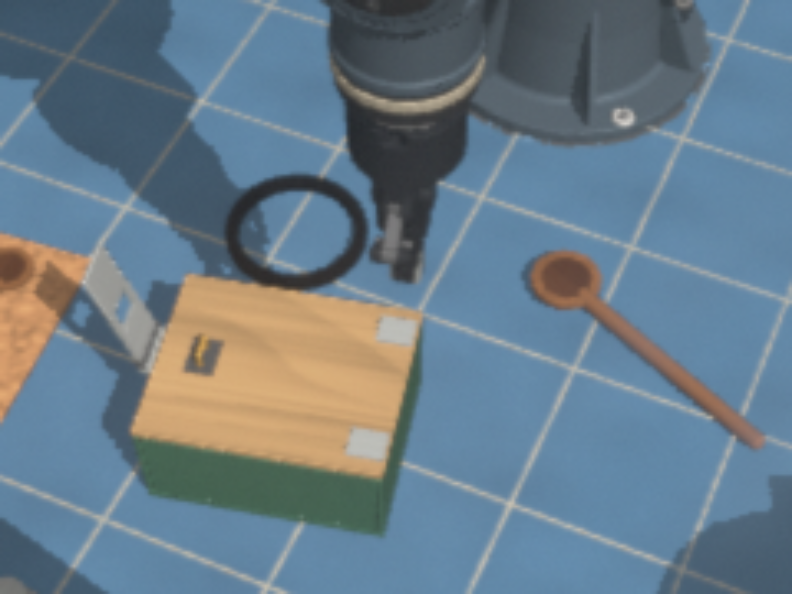

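The lid is flat (normal vertical, z 0.097). I sent that sideways shift the wrong way (+x of the box), but it did no harm. Going over the hasp now, with clearance.

```bash
python3 -m crank '[[[0.01,0,0,0,-0.001,0.036,0],[0,0,0,0,0,0.036,0],[0,0,0,0,0,0.036,0],[0,0,0,0,0,0.036,0],[0,0,0,0,0,0.036,0],[0,0,0,0,0,0.036,0],[0,0,0,0,0,0.036,0],[0,0,0,0,0,0.03,0],[0,0,0,0,0,0,0],[0,0,0,0,0,0,0]]]';python3 bx.py -.18 .0 .18
python3 - <<'E'
from fit import *
p=manip.capture('scene'); cv2.imwrite('pics/s13.png',cv2.resize(cv2.cvtColor(p['pixels'],cv2.COLOR_RGB2BGR)[60:240,80:320],None,fx=3.3,fy=3.3))
E
```

```text
time: 22.95
tool_pos: [0.5819, -0.2282, 0.2079]
ee_rot: [0.55, 0.444, 0.551, -0.444]
wrist_force: [0.1, 0.4, -0.7]
finger_gap: -0.0001
t 22.95 pos [ 0.582 -0.228  0.208] F [ 0.121  0.396 -0.67 ] gap -0.0001 q [-0.374  0.487  0.384  1.468  0.     0.983]
turn [-0.006 -0.     0.   ] shift now-axes [ 0.064  0.003 -0.004] shift after-turn axes [ 0.064  0.003 -0.004]
R
 [[-0.     0.977  0.212]
 [ 0.     0.212 -0.977]
 [-1.    -0.    -0.   ]]
now box -0.18435286549005336 0.003381268835950395 tip z 0.24389422494614413
```

View pics/s13.png

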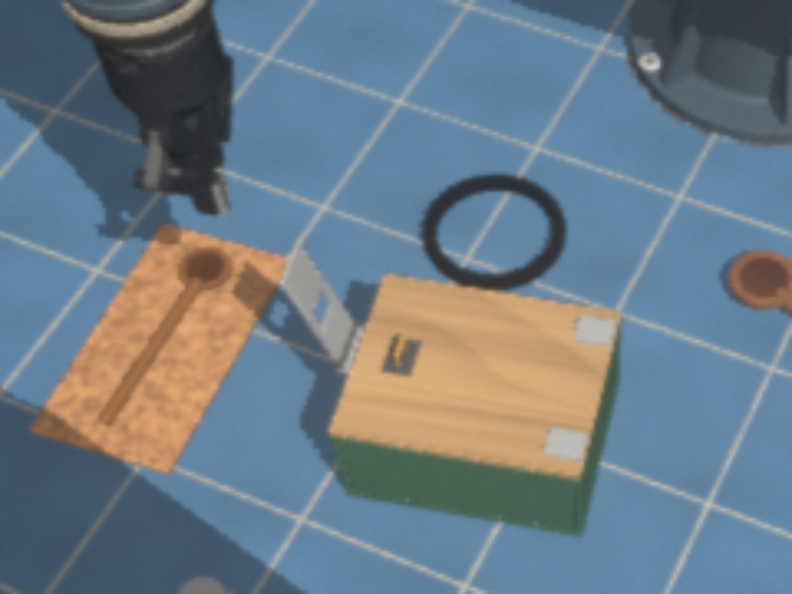

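```bash
python3 -m crank '[[[-0.006,0,0,0.032,0.003,0,0],[0,0,0,0.032,0,0,0],[0,0,0,0,0,-0.016,0],[0,0,0,0,0,-0.016,0],[0,0,0,-0.002,0,-0.016,0],[0,0,0,-0.003,0,-0.016,0],[0,0,0,0,0,-0.014,0]]]';python3 bx.py -.106 .0 .187
python3 - <<'E'
from fit import *
p=manip.capture('scene'); cv2.imwrite('pics/s14.png',cv2.resize(cv2.cvtColor(p['pixels'],cv2.COLOR_RGB2BGR)[60:240,80:320],None,fx=3.3,fy=3.3))
E
```

```text
time: 23.7
tool_pos: [0.5685, -0.1488, 0.1505]
ee_rot: [0.553, 0.442, 0.552, -0.441]
wrist_force: [-0.2, -1.6, -1.4]
finger_gap: 0.0001
t 23.7 pos [ 0.568 -0.149  0.151] F [-0.233 -1.619 -1.382] gap 0.0001 q [-0.256  0.404  0.113  1.277 -0.     1.092]
turn [ 0.003  0.001 -0.002] shift now-axes [-0.    -0.001  0.002] shift after-turn axes [-0.    -0.001  0.002]
R
 [[ 0.002  0.975  0.221]
 [-0.001  0.221 -0.975]
 [-1.     0.002  0.001]]
now box -0.10399279849827411 -0.0007892783449203145 tip z 0.18654086567739173
```

View pics/s14.png

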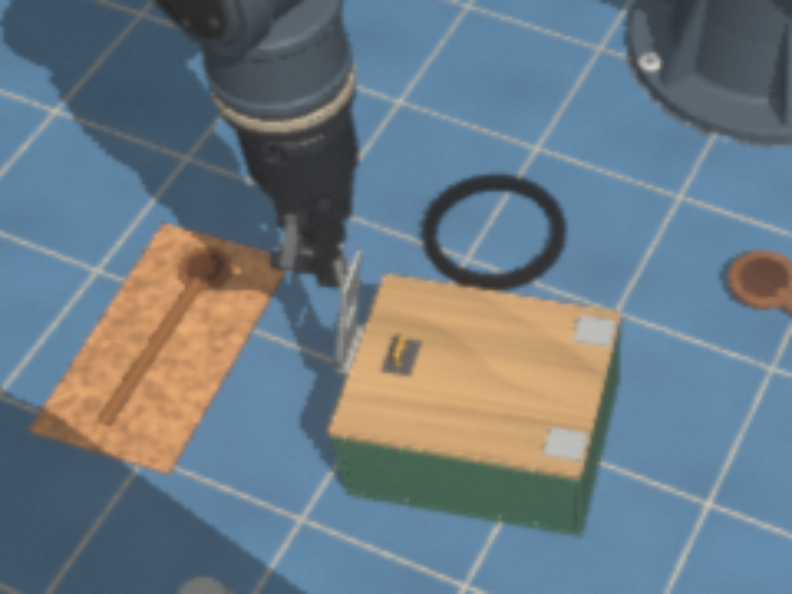

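The hasp is just past upright, with the fingertip on its outer face (px (345,275)). Continuing along the arc.

```bash
python3 -m crank '[[[0,0,0,0.002,0,-0.008,0],[0,0,0,0.002,0,-0.008,0],[0,0,0,0.004,0,-0.008,0],[0,0,0,0.004,0,-0.008,0],[0,0,0,0.005,0,-0.007,0],[0,0,0,0.006,0,-0.007,0],[0,0,0,0.0125,0,-0.011,0],[0,0,0,0.015,0,-0.008,0],[0,0,0,0.008,0,-0.003,0],[0,0,0,0.008,0,-0.002,0],[0,0,0,0,0,0,0]]]';python3 bx.py -.033 .0 .104
python3 - <<'E'
from fit import *
p=manip.capture('scene'); cv2.imwrite('pics/s15.png',cv2.resize(cv2.cvtColor(p['pixels'],cv2.COLOR_RGB2BGR)[60:240,80:320],None,fx=3.3,fy=3.3))
E
```

```text
time: 24.85
tool_pos: [0.5522, -0.0818, 0.0818]
ee_rot: [0.552, 0.441, 0.553, -0.442]
wrist_force: [0.3, -0.1, -0.0]
finger_gap: 0.0003
t 24.85 pos [ 0.552 -0.082  0.082] F [ 0.259 -0.074 -0.   ] gap 0.0003 q [-0.147  0.379 -0.102  1.092  0.     1.202]
turn [ 0.002 -0.001  0.001] shift now-axes [ 0.014  0.001 -0.002] shift after-turn axes [ 0.014  0.    -0.002]
R
 [[-0.001  0.975  0.22 ]
 [ 0.     0.22  -0.975]
 [-1.    -0.001 -0.001]]
now box -0.035046309342361325 0.0004988476279137208 tip z 0.11775032899987037
```

View pics/s15.png

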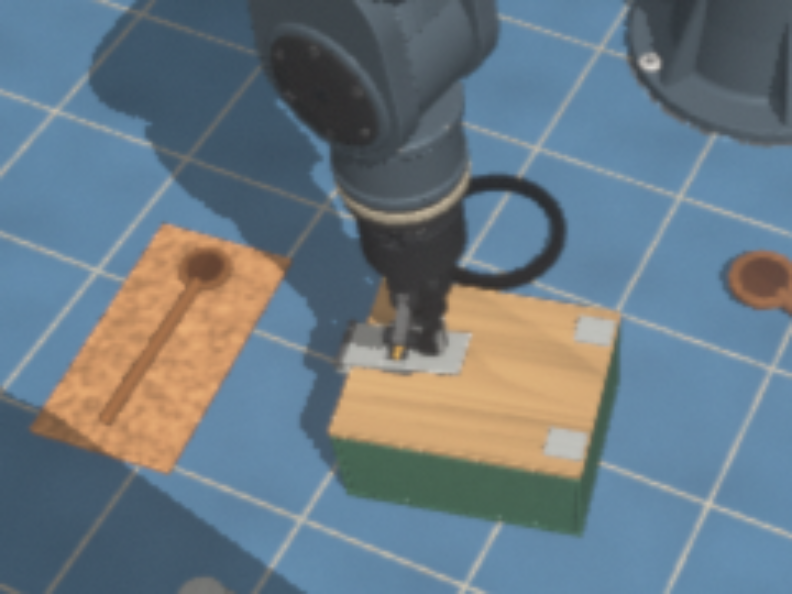

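The hasp is nearly down, with the staple entering the slot (px (397,350)). I'm pressing it down.

```bash
python3 -m crank '[[[0,0,0,0.006,0,-0.002,0],[0,0,0,0.004,0,0,0],[0,0,0,0.002,0,0,0],[0,0,0,0,0,0,0]]]';python3 -m crank '[[[0,0,0,0.002,0,0,0],[0,0,0,0,0,0,0]]]'
```

```text
time: 25.3
tool_pos: [0.5521, -0.0801, 0.0704]
ee_rot: [0.552, 0.441, 0.552, -0.442]
wrist_force: [0.3, 0.4, -1.0]
finger_gap: 0.0001
time: 25.5
tool_pos: [0.5525, -0.0801, 0.0689]
ee_rot: [0.552, 0.442, 0.552, -0.442]
wrist_force: [0.1, -0.1, 1.4]
finger_gap: 0.0001
```

```bash
python3 -m crank '[[[0,0,0,0.002,0,0,0],[0,0,0,0.001,0,0,0],[0,0,0,0,0,0,0]]]'; python3 -m crank '[[[0,0,0,0.001,0,0,0],[0,0,0,0,0,0,0],[0,0,0,0,0,0,0]]]'
```

```text
time: 25.8
tool_pos: [0.5529, -0.0801, 0.0681]
ee_rot: [0.553, 0.442, 0.552, -0.441]
wrist_force: [-13.4, 2.3, 36.1]
finger_gap: -0.0001
time: 26.1
tool_pos: [0.553, -0.0801, 0.0678]
ee_rot: [0.553, 0.442, 0.551, -0.441]
wrist_force: [-17.1, 3.5, 47.9]
finger_gap: -0.0
```

It's against a firm stop (48 N, tip z≈0.103, which is the strap's top face). I'm retreating to check.

```bash
python3 -m crank '[[[0,0,0,-0.01,0,0,0],[0,0,0,-0.03,0,0,0],[0,0,0,-0.04,0,0,0],[0,0,0,-0.045,0,0,0],[0,0,0,-0.045,0,0,0],[0,0,0,-0.03,0,-0.04,0],[0,0,0,0,0,-0.045,0],[0,0,0,0,0,-0.045,0],[0,0,0,0,0,-0.045,0],[0,0,0,0,0,-0.04,0],[0,0,0,0,0,0,0],[0,0,0,0,0,0,0]]]'
python3 - <<'E'
from fit import *
for n in ('scene','top'):
    p=manip.capture(n); W=cloud(p); hsv=cv2.cvtColor(p['pixels'],cv2.COLOR_RGB2HSV); X,Y,Z=W[...,0],W[...,1],W[...,2]
    a=(60,240,80,320) if n=='scene' else (130,310,230,470)
    cv2.imwrite('pics/%s16.png'%n,cv2.resize(cv2.cvtColor(p['pixels'],cv2.COLOR_RGB2BGR)[a[0]:a[1],a[2]:a[3]],None,fx=3.3,fy=3.3))
    from bx import C,ex,ey
    D=W[...,:2]-C; b=D@ex; y=D@ey
    m=(b>-.09)&(b<.09)&(abs(y)<.07)&(abs(y)>.03)&(Z>.05)&(Z<.2); A=np.c_[b[m],y[m],np.ones(m.sum())]; print(n,'lid plane',np.linalg.lstsq(A,Z[m],rcond=None)[0],m.sum())
    m=(b>-.1)&(b<-.012)&(abs(y)<.016)&(Z>.09)&(Z<.13)&(hsv[...,1]<80); A=np.c_[b[m]+.108,y[m],np.ones(m.sum())]; print('hasp plane',np.linalg.lstsq(A,Z[m],rcond=None)[0],m.sum())
    m=(hsv[...,0]<25)&(hsv[...,1]>70)&(Z>.0135)&(Z<.05)&(X>.42)&(X<.72)&(Y>-.45)&(Y<-.26); rect(W[m],'spoon')
E
```

```text
time: 27.3
tool_pos: [0.5048, 0.1303, 0.2647]
ee_rot: [0.553, 0.441, 0.553, -0.441]
wrist_force: [-0.8, 0.1, 0.0]
finger_gap: 0.0
scene lid plane [ 0.004 -0.001  0.097] 1715
hasp plane [0.011 0.003 0.102] 315
spoon 339 c (572.2626953125, -336.39794921875) s (196.9724884033203, 49.60992431640625) a 9.875661849975586 z [0.014 0.017 0.021]
top lid plane [ 0.005 -0.     0.098] 2086
hasp plane [-0.    -0.01   0.104] 389
spoon 561 c (572.1643676757812, -343.0500793457031) s (233.14671325683594, 125.95980072021484) a 4.398721694946289 z [0.014 0.018 0.023]
```

View pics/scene16.png

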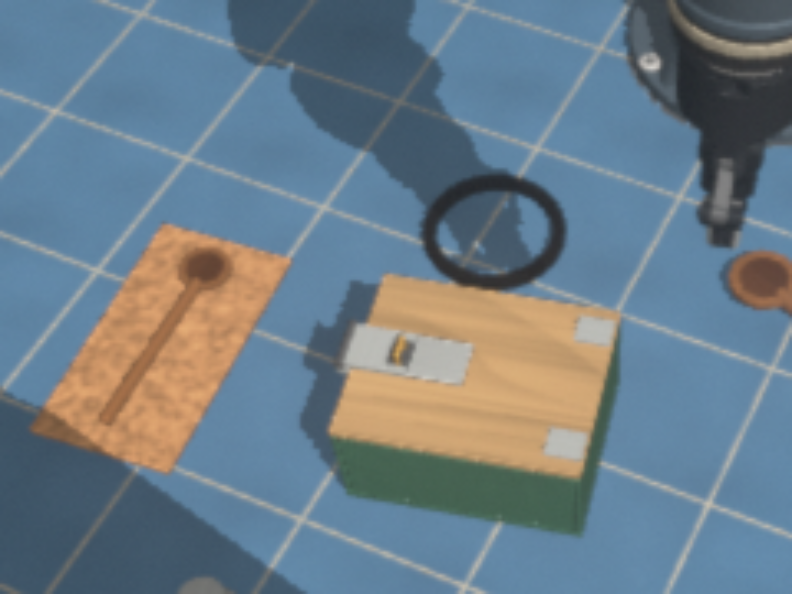

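View pics/top16.png

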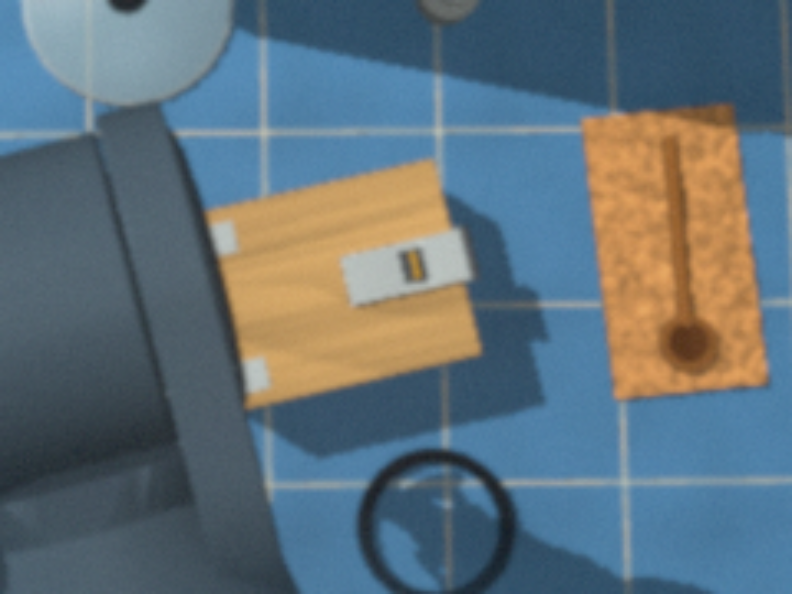

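The lid and hasp planes are level to within 0.011 rad and the staple stands through the slot (top px (412,266)). The spoon is inside the mat's edges and the gripper is clear of everything, so I'm handing in.

Run:
```python
from h import *
o=manip.get_obs(); print(o['time'],o['wrist_force'],o['joint_velocities'])
print(manip.job_done())
```

```text
27.4 [-0.47180136 -0.51575342 -0.39775571] [-0.01532157  0.00163171  0.0009922   0.00055454  0.00093053  0.00267933]
the job is handed in; nothing more can be done
None
```

I laid the spoon on the cork mat and let go of it, pushed the lid shut, then swung the hasp flat over the staple. I handed the job in at 27.4 s; no verdict was reported.

**Last checks**
- **Lid and hasp:** Depth from both cameras puts the lid within about 0.005 rad of flat and the hasp within about 0.011 rad. The staple shows through the slot.
- **Spoon:** It lies well inside the mat's edges. Just after release its underside was about 8 mm above the counter. In the final check, the top camera's colour mask also took in mat pixels, so I judged the spoon's position from the pictures and the earlier wrist-camera depth.
- **Gasket and the rest:** The red gasket was in the box in the last view before the lid closed. The robot stayed away from the cooker, glass lid and weight, but I did not measure their positions again at the end.

**What went wrong on the way**
- **Fingertip position:** The real fingertips end about 35–38 mm short of the reported TCP. My first attempt to grip the spoon closed above the handle, and I corrected for this from the pictures.
- **Regrips:** I regripped the spoon twice; the second time, I set it back on the box rims first so that it would only drop a little.
- **Hard contact on the mat:** The fingertips pressed on the mat with 79 N (limit 120 N). I backed off, and the spoon then dropped about 6 mm on release.
- **Wrong direction:** One sideways move after shutting the lid went the wrong way. It touched nothing.

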